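Latch the bread keeper and serve the last roll with tongs

ROBOT

A 6-joint arm with a two-finger parallel gripper is mounted at the origin on the work surface. World frame = base frame: x ahead of the robot, y to its left, z up, the work surface at z = 0. Lengths are in m, angles in rad, forces in N, time in s.
With the tool pointing down it reaches from about 0.375 to 0.9 m from the base axis. Payload 3.1 kg.
Tool frame: the origin (TCP) lies at the very end of the fingers, on their centre line; the grasp point (between the pads) lies 19 mm behind it; z points along the fingers, y is the line along which they close (so a half turn about z gives the same grasp; the last joint's range is limited). The gripper opens to 85 mm and grips with 20 to 120 N. Pads are 22 mm wide; open, the fingers measure 114 mm over their backs; the gripper's body (76 mm by 85 mm) begins 54 mm behind the grasp point. The pads swing forward as they close: fully open they stand 13 mm farther back than shut.
Start: joints at [0.991, 0.527, 1.433, -0, 1.181, -0.178], TCP at [0.244, 0.575, 0.231] pointing down, gripper open.
Joint ranges: [-3.08, 3.08], [-0.75, 2.2], [0.22, 2.44], [-1.43, 4.57], [0, 2.65], [-2.85, 2.85]. Speed limits (rad/s): [2.79, 2.79, 3.14, 3.14, 3.14, 3.14].

INTERFACE

Orientations are given as a unit quaternion [x, y, z, w].
In Python, from station import sense, snapshot, camera_params, sign_off gives the robot as it stands.
- The arm moves only by the shell command python3 -m handwheel 'ROWS' [OPENING] [FORCE]. ROWS is JSON, a list that holds one entry, the list of rows, each a list of 4 numbers: the shift along the tool's x, y, z in units of 25 mm (1.0 is 25 mm), then the turn about the tool's z in units of 6 degrees (1.0 is 6 degrees). A call has 1 to 20 rows; each row shifts and turns the commanded pose from where the row before left it, along the tool's axes as they then stand; what a row does not reach is not made up. A row lasts 1/8 s, in which the tool goes at most 62.5 mm and 10.7 degrees, less where a joint would pass 70% of its speed; a pose out of reach is approached as far as the arm can. A call is refused whole if a number of a shift passes 1 or a number of a turn 1, either way. A call with a gripper value outside its range is refused whole. OPENING is the finger opening in mm, from 0 to 85.4, set as the call begins (- or left out, the last holds). The fingers move at their own pace and stop on an object; FORCE is the grip in N (left out, the last holds). Time passes only in rows, so rows that do not move let the fingers close. It gives the time, the measured TCP pose, the force, the opening and the grip force at its end, in the units of the state.
- sense(): the state, without advancing time (a new reading comes with each control period).
- snapshot(name): name is "scene" or "side" or "wrist"; returns (picture, depth): 480x640x3 uint8, red, green, blue; 480x640 float32, m along the optical axis (not along the pixel's ray), 0 where there is no reading.
- camera_params(name): a dict with "mtx" (3x3 intrinsics, pixels), "extrinsics" (4x4, takes a point from camera to world coordinates); the wrist camera has in their place "hand_eye" (4x4, takes a point from camera to tool coordinates, whose origin is the TCP and whose axes are the flange's). Camera axes: x right, y up, looking along -z (the intrinsics and any distortion apply to the point x, -y, -z); pixel columns grow to the right and rows downward; lengths in m; the calibration is good to about 2 mm. A picture is of the moment at which its call begins: read the wrist's pose just before it. camera_params takes no time and is no camera call.
- sign_off(): hands the job in; it is judged then, once.
The state is a dict: "t": time; "q": joint angles; "qd": joint speeds; "tau": joint torques, N m; "tcp_pos": TCP position; "tool_rot": TCP orientation; "force": force on the tool from outside, world axes, zero at the start; "ft_torque": the same for the moment, N m; "finger_gap": opening from 0.0 (shut) to 1.0 (fully open); "gripper_force": force on a finger pad.
Only numpy, scipy, OpenCV 4.12 (cv2) and the standard library are available. Lean on these libraries where they do the work, as an engineer would, in place of code of your own. Each camera call takes 0.05 s, during which the arm holds its last target. There are 200 camera calls.

TASK

Shut up the bread keeper for the day by turning its wooden turnbutton square across the edge of the closed lid, then serve the roll left out on the board: take hold of the kitchen tongs, close them on the roll and lift it at least 10 cm above the counter, without the gripper itself touching the roll and without shifting the other breakfast things. Finish holding it there, steady in the tongs, with the keeper still latched: do not put anything down or let go.

Things in the scene. Friction and masses are not known exactly. Their poses are not given: they have to be found in the camera images.
- keeper: The bread keeper, fixed to the counter: a light wooden box 200 (x) x 220 (y) x 100 mm high with a clear lid. Origin: centre of its underside; its x axis points from the front ledge to the lid's hinge side. The front 30 mm of its top is a wooden ledge, the rest is the lid; ledge top 100 mm and lid top 99 mm above the counter.
- latch_pivot (a point): Centre of the turnbutton, half way up its bar, on its upright pivot in the middle of the keeper's front ledge, 113 mm above the counter. Axes parallel to the keeper's.
- keeper_latch (a joint): Angle of the turnbutton, a dark wooden bar 66 x 14 mm, 22 mm tall (102 to 124 mm above the counter), turning about its middle. 0: the bar lies along the keeper's y axis on the ledge, lid free. Grows CLOCKWISE seen from above to its stop at 1.57: bar along the keeper's x axis, half of it over the lid, secured. Starts at 0.1 to 0.5; friction 0.05 N m, stays where it is left.
- keeper_lid (a joint): Opening angle of the clear lid about its far edge: 0 is shut. It starts shut and lies there by its own weight (250 g); leave it shut.
- board: Wooden serving board, fixed, 170 (x) x 150 (y) x 8 mm thick, flat on the counter. Origin: centre of its underside.
- roll: The bread roll: round, 60 mm across at its widest (18 mm above its underside), 44 mm high, domed, rigid, about 60 g. It stands loose on the board. Origin: centre of its underside.
- tongs: Kitchen tongs, 140 g, lying flat and open, arms side by side, closing horizontally. Origin on the counter, midway between the black grips; x along the middle line from hinge to mouth, z up. Grips: x -32 to +32 mm, 26 mm high, 62 mm over their outer faces when open, 36 mm (faces parallel) when closed on the roll.
- tongs_hinge (a point): The tongs' upright hinge pin (24 mm high), at its foot, 110 mm behind the origin of the tongs. The steel arms are 22 mm high. The tongs' frame and these points are fixed to the +y arm: closing by an angle q turns the true middle line by +q/2 (about z) relative to the frame, about the hinge. With the tongs closed evenly from both sides the middle line keeps its direction.
- tongs_mouth (a point): Point on the open tongs' middle line, 100 mm ahead of their origin, at the foot of the tongs, where the middle of a held roll lies. The two shallow scoop ends on either side are 30 mm high and reach 26 mm further forward; open, the mouth is about 100 mm wide at its front, 115 mm at its widest.
- tongs_arm (a joint): Closing angle between the tongs' arms (the -y arm turns): 0 open, about 0.24 closed on the roll, 0.45 shut. Squeeze the grips to close. A spring opens them: 0.35 N m plus 1.0 N m per rad about the hinge, so 3.2 N on the grips at 0, 5.4 N at 0.24. Each 0.1 rad takes 11 mm off the width over the grips; the gripper can carry the tongs part-closed against the spring.
- honey_jar: Honey jar with steel lid, 80 mm across, 95 mm high. Origin: centre of its underside. Leave alone.
- jam_jar: Dark jam jar with black lid, 72 mm across, 85 mm high. Origin: centre of its underside. Leave alone.
- egg_cup: Boiled egg standing in a white egg cup, 50 mm across, 81 mm high in all. Origin: centre of its underside. Leave alone.
- plate: Blue plate 170 mm across with two bread slices on it, about 40 mm high. Origin: centre of its underside. Leave alone.
- mug: White mug, 80 mm across, 90 mm high. Origin: centre of its underside. Leave alone.
- spatula: Blue spatula, 250 mm long, lying on the counter beyond the tongs on the left. Leave alone.
Mind the look-alikes: they are no part of the job. Leave any turquoise look-alike of the roll alone.

How it is judged:
By the outcome, as a careful person would: the job done as asked, in the order asked, and still so for the second after the job is handed in, while the arm keeps its last pose, push and grip.
It also fails if it takes over 64 s, if anything falls off the work surface, if the arm or the gripper's body presses on something with over 40 N, if the wrist force passes 120 N, or if a joint passes its speed limit or range.

## Working session

There is one attempt and no reset: what is moved stays moved. The work goes in short steps, Python scripts to look and compute and a shell command to move; the robot and the scene stay as the last step left them, time stands still between calls to the robot, and variables do not carry over. Pictures are saved under pics/ and viewed, at most 10 in all, crops included, and the job is handed in when it is done.

```bash
ls; mkdir -p pics
cat > h.py <<'E'
import numpy as np, cv2
from station import sense, snapshot, camera_params
from scipy.spatial.transform import Rotation as R
def grab(n):
    s=sense(); im,d=snapshot(n); p=camera_params(n); K=np.array(p["mtx"])
    if n=="wrist":
        T=np.eye(4); T[:3,:3]=R.from_quat(s["tool_rot"]).as_matrix(); T[:3,3]=s["tcp_pos"]
        E=T@np.array(p["hand_eye"])
    else: E=np.array(p["extrinsics"])
    return im,d,K,E,p
def ray(K,E,u,v):
    c=np.array([(u-K[0,2])/K[0,0],-(v-K[1,2])/K[1,1],-1.0]); return E[:3,3],E[:3,:3]@c
def onplane(K,E,u,v,z):
    o,d=ray(K,E,u,v); return o+d*(z-o[2])/d[2]
def cloud(d,K,E):
    v,u=np.mgrid[0:480,0:640]
    c=np.stack([(u-K[0,2])/K[0,0]*d,-(v-K[1,2])/K[1,1]*d,-d],-1)
    P=c@E[:3,:3].T+E[:3,3]; P[d==0]=np.nan; return P
E
python3 - <<'E'
from h import *
for n in("scene","side","wrist"):
    im,d,K,E,p=grab(n); cv2.imwrite(f"pics/{n}0.png",im[:,:,::-1]); np.savez(f"{n}0.npz",im=im,d=d,K=K,E=E)
    print(n,{k:np.round(v,3).tolist() for k,v in p.items()})
print(sense())
E
```

```text
pics
scene {'mtx': [[502.149, 0.0, 319.546], [0.0, 502.149, 241.276], [0.0, 0.0, 1.0]], 'extrinsics': [[0.777, -0.332, 0.534, 1.241], [0.629, 0.396, -0.669, -0.728], [0.011, 0.856, 0.517, 0.755], [0.0, 0.0, 0.0, 1.0]]}
side {'mtx': [[569.057, 0.0, 317.577], [0.0, 569.057, 245.181], [0.0, 0.0, 1.0]], 'extrinsics': [[0.997, 0.07, -0.045, 0.495], [-0.081, 0.693, -0.717, -0.807], [-0.018, 0.718, 0.696, 0.99], [0.0, 0.0, 0.0, 1.0]]}
wrist {'mtx': [[354.018, 0.0, 314.834], [0.0, 354.018, 238.165], [0.0, 0.0, 1.0]], 'hand_eye': [[-0.0, 0.947, 0.322, 0.083], [1.0, 0.0, 0.001, -0.001], [0.0, 0.322, -0.947, -0.143], [0.0, 0.0, 0.0, 1.0]]}
{'t': 0.15, 'q': array([ 9.90495842e-01,  5.28284578e-01,  1.43360369e+00, -1.22581758e-05,
        1.18141890e+00, -1.78549575e-01]), 'qd': array([-0.00215954, -0.00209509, -0.00364766,  0.00087527, -0.00078934,
        0.00055067]), 'tau': array([ 9.05323304e-05, -4.42744732e+01, -1.78274935e+01, -2.74398981e-04,
        5.61162175e-03, -4.07150435e-05]), 'tcp_pos': array([0.24409082, 0.57476474, 0.23054016]), 'tool_rot': array([ 1.99524901e-01,  9.79892381e-01, -7.98386668e-04, -3.12251321e-04]), 'force': array([-0.29804355, -0.2723981 , -0.4524295 ]), 'ft_torque': array([ 0.00721328, -0.00777109,  0.00302026]), 'gripper_force': 0.0, 'finger_gap': 1.0004628859310376}
```

View pics/scene0.png

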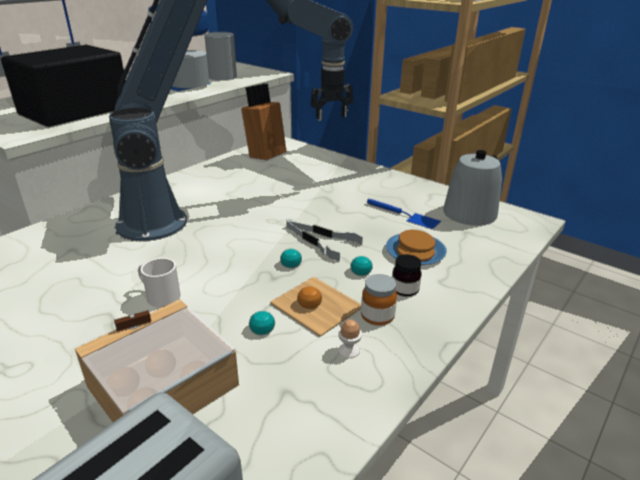

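View pics/side0.png

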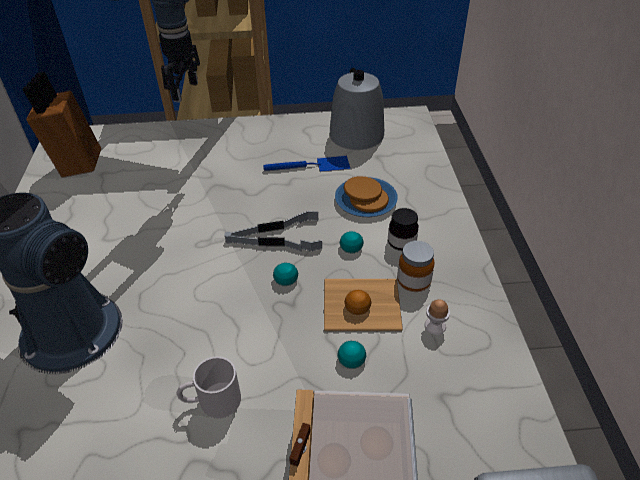

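The roll is the orange-brown dome on the board: scene (310,298), side (357,301). Things it could be mistaken for:
- Turquoise rolls: scene (290,258), (361,266), (262,322); side (285,273), (351,242), (352,354).
- Bread slices on the plate: side (363,190).
- Egg: side (439,308).

The turnbutton is the dark bar at side (300,443), scene (131,319). The tongs have black grips at side (271,226) and (271,241). The blue spatula at side (305,165) is not the tongs.

```bash
cat > m.py <<'E'
from h import *
def load(n):
    z=np.load(n+"0.npz"); return z["im"],z["d"],z["K"],z["E"]
def blobs(mask,amin):
    n,l,s,c=cv2.connectedComponentsWithStats(mask.astype(np.uint8)); 
    return [(l==i,s[i],c[i]) for i in range(1,n) if s[i,4]>=amin]
for n in("scene","side"):
    im,d,K,E=load(n); P=cloud(d,K,E); hsv=cv2.cvtColor(im,cv2.COLOR_RGB2HSV); H,S,V=hsv[...,0],hsv[...,1],hsv[...,2]
    inw=(P[...,2]>-0.02)&(P[...,2]<0.2)&(P[...,0]>0.2)&(P[...,0]<1)&(abs(P[...,1])<0.6)
    print(n,"counter z",np.nanmedian(P[...,2][inw&(S<40)]))
    for nm,mk,a in(("orange",(H<16)&(S>150)&(V>60),60),("turq",(H>80)&(H<95)&(S>120)&(V>50),60),("dark",(V<70)&(P[...,2]<.14),50),("board",(H>8)&(H<25)&(S>70)&(V>110),300),("steel",(S<60)&(P[...,2]>0.008)&(P[...,2]<0.05),60)):
        for m,s,c in blobs(mk&inw,a):
            q=P[m]; ctr=[(np.nanpercentile(q[:,i],1)+np.nanpercentile(q[:,i],99))/2 for i in(0,1)]
            print(nm,"px",c.round(),"area",s[4],"ctr",np.round(ctr,3),"x",np.nanpercentile(q[:,0],[1,99]).round(3),"y",np.nanpercentile(q[:,1],[1,99]).round(3),"zmax",np.nanpercentile(q[:,2],98).round(3))
E
python3 m.py
```

```text
scene counter z -8.14321751992364e-05
orange px [407. 241.] area 169 ctr [0.682 0.365] x [0.652 0.711] y [0.317 0.413] zmax 0.039
orange px [309. 297.] area 407 ctr [ 0.635 -0.006] x [0.61 0.66] y [-0.031  0.019] zmax 0.051
orange px [379. 300.] area 341 ctr [0.782 0.064] x [0.75  0.814] y [0.036 0.091] zmax 0.076
turq px [291. 258.] area 289 ctr [0.484 0.099] x [0.462 0.505] y [0.077 0.122] zmax 0.042
turq px [361. 265.] area 302 ctr [0.648 0.19 ] x [0.625 0.67 ] y [0.169 0.211] zmax 0.043
turq px [262. 322.] area 445 ctr [ 0.609 -0.137] x [0.587 0.631] y [-0.16  -0.114] zmax 0.043
dark px [322. 231.] area 141 ctr [0.444 0.281] x [0.409 0.478] y [0.273 0.289] zmax 0.026
dark px [310. 238.] area 128 ctr [0.444 0.224] x [0.41  0.479] y [0.218 0.231] zmax 0.028
dark px [407. 269.] area 672 ctr [0.773 0.216] x [0.74  0.805] y [0.172 0.261] zmax 0.086
dark px [133. 322.] area 251 ctr [ 0.492 -0.367] x [0.48  0.504] y [-0.395 -0.339] zmax 0.122
board px [417. 243.] area 732 ctr [0.705 0.381] x [0.652 0.758] y [0.324 0.439] zmax 0.039
board px [316. 305.] area 2607 ctr [0.642 0.01 ] x [0.5
[... 2964 characters left out ...]
0.523 0.3  ] x [0.479 0.566] y [0.284 0.315] zmax 0.029
steel px [242. 235.] area 290 ctr [0.375 0.251] x [0.33 0.42] y [0.226 0.277] zmax 0.024
steel px [400. 240.] area 247 ctr [0.768 0.189] x [0.734 0.802] y [0.168 0.211] zmax 0.047
steel px [304. 244.] area 220 ctr [0.521 0.207] x [0.475 0.567] y [0.192 0.222] zmax 0.03
steel px [413. 280.] area 373 ctr [0.772 0.057] x [0.734 0.809] y [0.033 0.081] zmax 0.049
steel px [436. 320.] area 197 ctr [ 0.792 -0.071] x [0.769 0.816] y [-0.088 -0.054] zmax 0.05
steel px [215. 378.] area 401 ctr [ 0.33  -0.179] x [0.299 0.361] y [-0.194 -0.164] zmax 0.049
steel px [216. 404.] area 601 ctr [ 0.319 -0.221] x [0.264 0.374] y [-0.242 -0.201] zmax 0.049
```

```bash
python3 -m handwheel '[[[0,0,-0.2,1],[0,0,-0.2,1],[0,0,-0.2,1],[0,0,-0.2,1],[0,0,-0.2,1],[0,0,-0.2,1],[0,0,-0.2,1],[0,0,-0.2,1],[0,0,-0.2,1],[0,0,-0.2,1],[0,0,-0.2,1],[0,0,-0.2,1],[0,0,-0.2,1],[0,0,-0.2,1],[0,0,-0.2,0.5]]]' 40 30
python3 -m handwheel '[[[-0.78,0.97,0,0],[-0.78,0.97,0,0],[-0.78,0.97,0,0],[-0.78,0.97,0,0],[-0.78,0.97,0,0],[-0.78,0.97,0,0],[-0.78,0.97,0,0],[-0.78,0.97,0,0],[-0.78,0.97,0,0],[-0.78,0.97,0,0],[-0.78,0.97,0,0],[-0.78,0.97,0,0],[-0.78,0.97,0,0],[-0.78,0.97,0,0],[-0.78,0.97,0,0]]]'
python3 -m handwheel '[[[-0.98,0.33,0,0],[-0.98,0.33,0,0],[-0.98,0.33,0,0],[-0.98,0.33,0,0],[-0.98,0.33,0,0],[-0.98,0.33,0,0],[-0.98,0.33,0,0],[-0.98,0.33,0,0],[-0.98,0.33,0,0],[-0.98,0.33,0,0],[-0.98,0.33,0,0],[-0.98,0.33,0,0],[-0.98,0.33,0,0],[-0.98,0.33,0,0],[-0.98,0.33,0,0],[-0.98,0.33,0,0],[-0.98,0.33,0,0],[-0.98,0.33,0,0],[-0.98,0.33,0,0],[-0.98,0.33,0,0]]]'
python3 -m handwheel '[[[0,0,0,0],[0,0,0,0]]]'
python3 - <<'E'
from h import *
im,d,K,E,p=grab("wrist"); cv2.imwrite("pics/w1.png",im[:,:,::-1]); np.savez("w10.npz",im=im,d=d,K=K,E=E)
E
```

```text
t: 2.02
tcp_pos: [0.2442, 0.575, 0.306]
tool_rot: [0.82, 0.573, -0.0, 0.0]
force: [-0.8, -0.8, -0.7]
finger_gap: 0.467
gripper_force: 0.0
t: 3.9
tcp_pos: [0.4862, 0.1749, 0.3061]
tool_rot: [0.819, 0.573, -0.0, -0.0]
force: [-0.6, 0.5, 0.1]
finger_gap: 0.472
gripper_force: 0.0
t: 6.4
tcp_pos: [0.4732, -0.3425, 0.3062]
tool_rot: [0.819, 0.573, 0.0, -0.0]
force: [-0.4, -0.2, -0.2]
finger_gap: 0.47
gripper_force: 0.0
t: 6.65
tcp_pos: [0.4731, -0.3406, 0.3061]
tool_rot: [0.819, 0.573, 0.0, -0.001]
force: [-0.4, -0.1, -0.1]
finger_gap: 0.468
gripper_force: 0.0
```

View pics/w1.png

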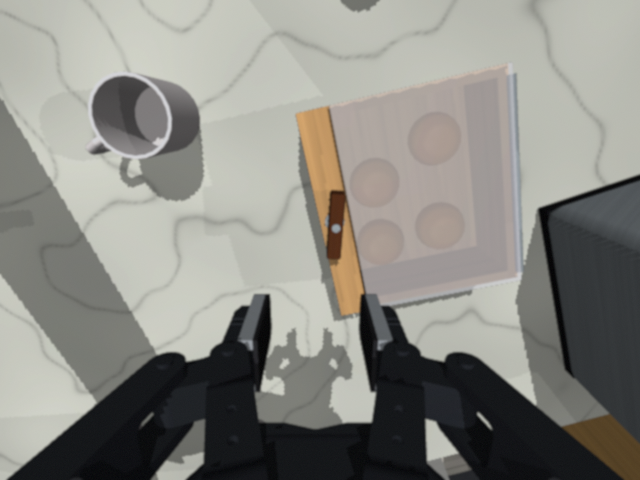

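The wrist view shows the dark turnbutton at (336,226) with its pivot pin, on the ledge running from (312,110) to (353,317). The mug is at upper left, clear of the work. Next I measure the bar's position and angle, the ledge direction and the heights.

```bash
cat > bar.py <<'E'
from h import *
import sys
def big(m): 
    n,l,s,c=cv2.connectedComponentsWithStats(m.astype(np.uint8)); i=1+np.argmax(s[1:,4]); return (l==i)
def rect(mask,K,E,z):
    cn=max(cv2.findContours(mask.astype(np.uint8),cv2.RETR_EXTERNAL,cv2.CHAIN_APPROX_NONE)[0],key=cv2.contourArea)[:,0,:]
    W=np.array([onplane(K,E,u,v,z)[:2] for u,v in cn]); r=cv2.minAreaRect((W*1000).astype(np.float32))
    b=cv2.boxPoints(r); e=b[1]-b[0]; f=b[2]-b[1]; e=e if np.hypot(*e)>np.hypot(*f) else f
    return np.array(r[0])/1000,np.array(r[1]),np.degrees(np.arctan2(e[1],e[0]))%180
if __name__=="__main__":
    z=np.load(sys.argv[1]); im,d,K,E=z["im"],z["d"],z["K"],z["E"]; P=cloud(d,K,E)
    hsv=cv2.cvtColor(im,cv2.COLOR_RGB2HSV); H,S,V=cv2.split(hsv); h=P[...,2]
    near=np.hypot(P[...,0]-.488,P[...,1]+.366)<.16
    bar=big(near&(h>.112)&(h<.14)); top=np.median(h[bar]); print("bar",rect(bar,K,E,top),"top",top,np.argwhere(bar).mean(0)[::-1])
    led=(H>8)&(H<25)&(S>90)&(V>90)&(h>.09)&(h<.108)&near
    q=P[led][:,:2]; r=cv2.minAreaRect((np.vstack([q])*1000).astype(np.float32)); print("ledge",r,"z",np.median(h[led]))
    print(sense()["tcp_pos"])
    w=np.load("side0.npz"); Ks,Es=w["K"],w["E"]
    # triangulate bar centroid wrist vs side
    Ps=cloud(w["d"],Ks,Es); bs=big((np.hypot(Ps[...,0]-.488,Ps[...,1]+.366)<.06)&(Ps[...,2]>.115)&(Ps[...,2]<.14))
    o1,d1=ray(K,E,*np.argwhere(bar).mean(0)[::-1]); o2,d2=ray(Ks,Es,*np.argwhere(bs).mean(0)[::-1])
    t=np.linalg.lstsq(np.c_[d1,-d2],o2-o1,rcond=None)[0]; print("tri",o1+d1*t[0],o2+d2*t[1])
E
python3 bar.py w10.npz
```

```text
bar (array([ 0.48499414, -0.36234802]), array([67.53878021, 14.45075321]), np.float32(67.06528)) top 0.12426922417287828 [335.01179941 225.31170108]
ledge ((485.0475158691406, -364.0218200683594), (219.53140258789062, 31.04474639892578), 81.91617584228516) z 0.10044795240688825
[ 0.47315214 -0.340243    0.30617365]
tri [ 0.48505189 -0.36384795  0.11543615] [ 0.48508592 -0.3638495   0.11543498]
```

```bash
python3 -m handwheel '[[[-0.68,0.75,0.9,0.5],[0,0,1,0],[0,0,1,0],[0,0,1,0],[0,0,1,0],[0,0,1,0],[0,0,1,0],[0,0,0.8,0],[0,0,0.3,0],[0,0,0,0],[0,0,0,0]]]'
python3 -m handwheel '[[[0,0,0,0],[0,0,0,0],[0,0,0,0],[0,0,0,0],[0,0,0,0]]]' 8 30
```

```text
t: 8.07
tcp_pos: [0.4857, -0.3637, 0.1073]
tool_rot: [0.834, 0.552, 0.0, 0.001]
force: [0.1, 0.1, 0.3]
finger_gap: 0.474
gripper_force: 0.0
t: 8.7
tcp_pos: [0.4856, -0.3638, 0.1072]
tool_rot: [0.834, 0.552, 0.0, 0.001]
force: [0.0, 0.1, 5.8]
finger_gap: 0.156
gripper_force: 32.4
```

```bash
python3 -m handwheel '[[[0,0,0,0.5],[0,0,0,1],[0,0,0,1],[0,0,0,1],[0,0,0,1],[0,0,0,1],[0,0,0,1],[0,0,0,1],[0,0,0,1],[0,0,0,1],[0,0,0,1],[0,0,0,1],[0,0,0,1],[0,0,0,0.3],[0,0,0,0.3],[0,0,0,0]]]'
python3 -c "
from station import sense
s=sense();print(s['ft_torque'],s['force'],s['q'])"
```

```text
t: 10.7
tcp_pos: [0.4852, -0.3631, 0.1072]
tool_rot: [0.995, -0.099, -0.0, 0.0]
force: [0.4, 2.2, 7.0]
finger_gap: 0.159
gripper_force: 43.9
[ 0.3797716  -0.02439883  1.12377194] [0.44958173 2.20846239 6.98557557] [-8.26193054e-01  6.62089341e-01  1.58444135e+00 -1.27966451e-03
  8.94892669e-01  9.43032250e-01]
```

```bash
python3 -m handwheel '[[[0,0,0,0],[0,0,0,0],[0,0,0,0],[0,0,-0.4,0],[0,0,-1,0],[0,0,-1,0],[0,0,-1,0],[0,0,-1,0],[0,0,-1,0],[0,0,-1,0],[0,0,-1,0],[0,0,0,0],[0,0,0,0]]]' 45
python3 - <<'E'
from h import *
im,d,K,E,p=grab("wrist"); cv2.imwrite("pics/w2.png",im[:,:,::-1]); np.savez("w20.npz",im=im,d=d,K=K,E=E)
E
python3 bar.py w20.npz
```

```text
t: 12.32
tcp_pos: [0.4846, -0.3629, 0.2906]
tool_rot: [0.995, -0.101, -0.001, -0.0]
force: [0.0, -0.3, 1.2]
finger_gap: 0.525
gripper_force: 0.0
bar (array([ 0.48632846, -0.36349622]), array([13.89153862, 67.23054504]), np.float32(172.506)) top 0.12434631908249552 [314.4073741  210.53776978]
ledge ((485.4436340332031, -363.86346435546875), (218.5618896484375, 29.670991897583008), 82.50416564941406) z 0.10036792066080091
[ 0.48446113 -0.36277374  0.2901188 ]
tri [ 0.48516373 -0.36314538  0.11391901] [ 0.48506905 -0.36309512  0.11394554]
```

View pics/w2.png

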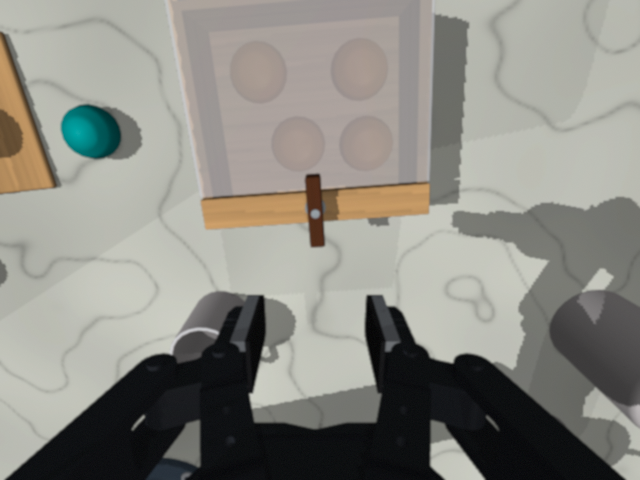

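The wrist view shows the turnbutton at (315,211), measured 90.0° to the ledge, with half of it over the lid, so the keeper is latched. Next I go over to the tongs.

```bash
python3 -m handwheel '[[[0,-0.5,0,-1],[0,-0.8,0,-1],[0,-1,0,0],[0,-1,0,0],[0,-1,0,0],[0,-1,0,0],[0,-1,0,0],[0,-1,0,0],[0,-1,0,0],[0,-1,0,0],[0,-1,0,0],[0,-1,0,0],[0,-1,0,0],[0,-1,0,0]]]' 85
python3 -m handwheel '[[[-0.15,-1,0,0],[-0.15,-1,0,0],[-0.15,-1,0,0],[-0.15,-1,0,0],[-0.15,-1,0,0],[-0.15,-1,0,0],[-0.15,-1,0,0],[-0.15,-1,0,0],[-0.15,-1,0,0],[-0.15,-1,0,0],[-0.15,-1,0,0],[0,-0.3,0,0],[0,0,0,0],[0,0,0,0]]]'
python3 - <<'E'
from h import *
im,d,K,E,p=grab("wrist"); cv2.imwrite("pics/w3.png",im[:,:,::-1]); np.savez("w30.npz",im=im,d=d,K=K,E=E)
E
```

```text
t: 14.12
tcp_pos: [0.4872, -0.0296, 0.2915]
tool_rot: [1.0, 0.003, 0.0, 0.0]
force: [-0.5, -0.9, 0.8]
finger_gap: 0.998
gripper_force: 0.0
t: 15.88
tcp_pos: [0.4444, 0.2504, 0.2913]
tool_rot: [1.0, 0.003, -0.0, 0.0]
force: [-0.4, 0.2, -0.2]
finger_gap: 0.993
gripper_force: 0.0
```

View pics/w3.png

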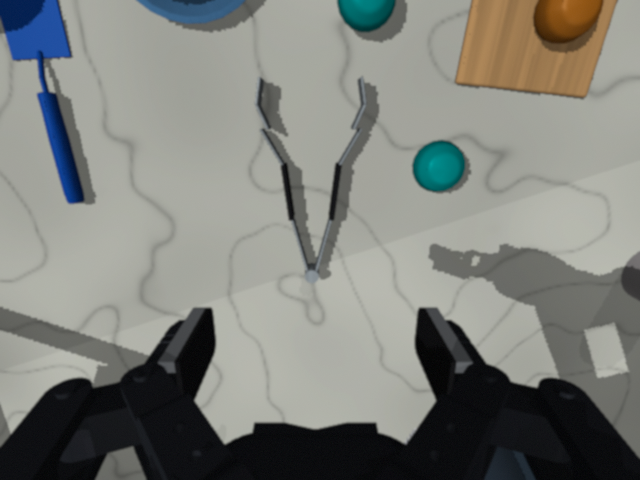

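The wrist view shows the tongs with hinge at (311,276), black grips at (289,192) and (335,192), and mouth opening upward at (312,105). The turquoise rolls at (438,166) and (367,5) are clear of them. The brown roll is on the board at (567,15). Next I measure the tongs.

```bash
cat > tg.py <<'E'
from h import *
z=np.load("w30.npz"); im,d,K,E=z["im"],z["d"],z["K"],z["E"]; P=cloud(d,K,E)
V=cv2.cvtColor(im,cv2.COLOR_RGB2HSV)[...,2]; h=P[...,2]
reg=(P[...,0]>.3)&(P[...,0]<.6)&(P[...,1]>.15)&(P[...,1]<.35)
m=((V<45)&reg&(h>.015)).astype(np.uint8); n,l,s,c=cv2.connectedComponentsWithStats(m); G=[]
w=np.load("scene0.npz"); spx=[(322,231),(310,238)]
for i in range(1,n):
    if s[i,4]<60: continue
    q=P[l==i]; zt=np.percentile(q[:,2],90); g=onplane(K,E,*c[i],.026); G.append(g)
    vx,vy,*_=cv2.fitLine(q[:,:2].astype(np.float32),cv2.DIST_L2,0,.01,.01).ravel()
    print("grip",c[i],s[i,4],"x",np.percentile(q[:,0],[1,99]),"y",np.percentile(q[:,1],[1,99]),"ztop",zt,"ctr",g,"az",np.degrees(np.arctan(vy/vx)))
    Ks,Es=w["K"],w["E"]
    o1,d1=ray(K,E,*c[i])
    for px in spx:
        o2,d2=ray(Ks,Es,*px); t=np.linalg.lstsq(np.c_[d1,-d2],o2-o1,rcond=None)[0]; a,b=o1+d1*t[0],o2+d2*t[1]
        if np.linalg.norm(a-b)<.008: print("  tri",(a+b)/2,np.linalg.norm(a-b))
Q=P[reg&(h>.016)&(h<.035)]; x,y=Q[:,0],Q[:,1]
print("tongs x",np.percentile(x,[.5,99.5]),"y",np.percentile(y,[.5,99.5]), "hinge px->",onplane(K,E,311,276,.024), "n",len(Q))
for a in np.arange(.33,.57,.02):
    k=abs(x-a)<.004
    if k.sum()>3: print(a.round(2),y[k].min().round(3),y[k].max().round(3),((y[k].min()+y[k].max())/2).round(4))
E
python3 tg.py
```

```text
grip [287.54751131 191.08597285] 221 x [0.41292151 0.47549744] y [0.27598914 0.28699028] ztop 0.027421704280906123 ctr [0.44556871 0.28151502 0.026     ] az 7.5317335
  tri [0.44297206 0.28251693 0.01292513] 3.115201143989332e-05
grip [334.67099567 191.44155844] 231 x [0.41320196 0.47563179] y [0.22146927 0.23153691] ztop 0.02741791538110977 ctr [0.44545305 0.22658193 0.026     ] az -6.2054853
  tri [0.44349613 0.22610302 0.01482504] 0.0006431407665151913
grip [316.90650172 427.84391098] 50279 x [0.43501962 0.46306655] y [0.17920309 0.32060536] ztop 0.37936556770000146 ctr [0.0889616 0.2445964 0.026    ] az -89.67851
tongs x [0.32842255 0.56594998] y [0.19718117 0.31390984] hinge px-> [0.33625818 0.25396209 0.024     ] n 1876
0.33 0.246 0.262 0.2539
0.35 0.244 0.264 0.254
0.37 0.239 0.269 0.2541
0.39 0.234 0.275 0.2547
0.41 0.228 0.282 0.2547
0.43 0.226 0.284 0.2548
0.45 0.223 0.287 0.2548
0.47 0.221 0.29 0.2553
0.49 0.21 0.301 0.2555
0.51 0.2 0.312 0.256
0.53 0.198 0.312 0.2553
0.55 0.197 0.314 0.2554
```

```bash
python3 -m handwheel '[[[0,-0.16,1,0],[0,0,1,0],[0,0,1,0],[0,0,1,0],[0,0,1,0],[0,0,1,0],[0,0,1,0],[0,0,1,0],[0,0,1,0],[0,0,1,0],[0,0,0.7,0],[0,0,0.4,0],[0,0,0.3,0],[0,0,0,0]]]'
python3 -m handwheel '[[[0,0,0,0],[0,0,0,0],[0,0,0,0],[0,0,0,0],[0,0,0,0],[0,0,0,0]]]' 49 40
```

```text
t: 17.68
tcp_pos: [0.4445, 0.2548, 0.0062]
tool_rot: [1.0, 0.003, -0.0, 0.0]
force: [-0.0, 0.4, 0.7]
finger_gap: 0.991
gripper_force: 0.0
t: 18.42
tcp_pos: [0.4456, 0.2554, 0.0078]
tool_rot: [1.0, 0.003, 0.002, -0.0]
force: [0.2, -0.3, 7.1]
finger_gap: 0.576
gripper_force: 6.6
```

```bash
python3 -m handwheel '[[[0,0,-0.2,0],[0,0,-0.4,0],[0,0,-0.6,0],[0,0,-0.8,0],[0,0,-0.8,0],[0,0,-0.8,0],[0,0,-0.6,0],[0,0,0,0],[0,0,0,0],[0,0,0,0]]]'
python3 - <<'E'
from h import *
ims=[]
for n in("wrist","side"):
    im,d,K,E,p=grab(n); np.savez(f"{n}40.npz",im=im,d=d,K=K,E=E); ims.append(im[:,:,::-1])
cv2.imwrite("pics/w4.png",cv2.resize(np.hstack([ims[0],cv2.resize(ims[1][100:340,150:470],(640,480))]),(800,300)))
E
```

```text
t: 19.68
tcp_pos: [0.4439, 0.2547, 0.1106]
tool_rot: [1.0, 0.003, -0.001, 0.0]
force: [-0.6, 0.3, -1.4]
finger_gap: 0.575
gripper_force: 4.0
```

View pics/w4.png

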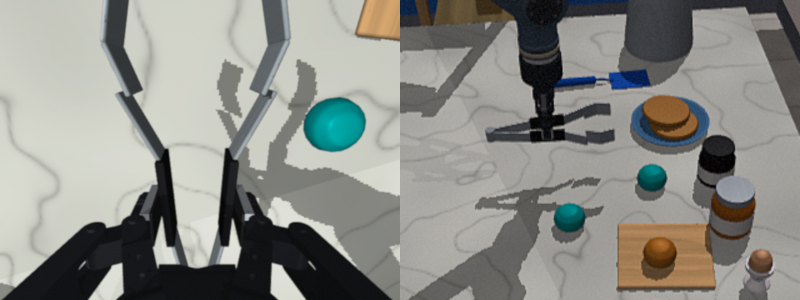

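The composite picture shows the tongs carried in the gripper (left (185,100); right (540,130)), part-closed and apparently level. The roll is untouched on the board at right (660,252). Next I measure the tongs' pitch, the mouth position relative to the TCP, and the roll's centre.

```bash
cat > r.py <<'E'
from h import *
C=[];
for n in("scene0","side0","side40"):
    z=np.load(n+".npz"); im,d,K,E=z["im"],z["d"],z["K"],z["E"]; P=cloud(d,K,E); h=cv2.cvtColor(im,cv2.COLOR_RGB2HSV)
    m=(np.hypot(P[...,0]-.63,P[...,1])<.05)&(P[...,2]>.013)&(P[...,2]<.06); q=P[m]
    k=(abs(q[:,2]-.026)<.008); b=q[k]; A=np.c_[2*b[:,:2],np.ones(len(b))]; s=np.linalg.lstsq(A,(b[:,:2]**2).sum(1),rcond=None)[0]
    (cx,cy),rad=cv2.minEnclosingCircle(np.argwhere(m)[:,::-1].astype(np.float32))
    tp=q[q[:,2]>np.max(q[:,2])-.004]
    print(n,"fit",s[:2],"r",np.sqrt(s[2]+s[:2]@s[:2]),"silh@z.028",onplane(K,E,cx,cy,.028)[:2],"top",tp.mean(0)); C.append((K,E,cx,cy))
(o1,d1),(o2,d2)=[ray(*c) for c in C[:2]]; t=np.linalg.lstsq(np.c_[d1,-d2],o2-o1,rcond=None)[0]; print("tri",o1+d1*t[0],o2+d2*t[1])
z=np.load("wrist40.npz"); im,d,K,E=z["im"],z["d"],z["K"],z["E"]; P=cloud(d,K,E); Q=P[(P[...,2]>.06)&(P[...,2]<.16)&(P[...,0]>.46)]
print("tcp",sense()["tcp_pos"])
for a in np.arange(.47,.58,.01):
    k=abs(Q[:,0]-a)<.004
    if k.sum()>3: y=Q[k,1]; print(a.round(2),"y",y.min().round(3),y.max().round(3),((y.min()+y.max())/2).round(4),"inner",y[y<.255].max().round(3) if (y<.255).any() else "",y[y>.255].min().round(3) if (y>.255).any() else "","ztop L/R",np.percentile(Q[k&(Q[:,1]>.255),2],95).round(4),np.percentile(Q[k&(Q[:,1]<.255),2],95).round(4))
print(Q[:,0].max())
E
python3 r.py
```

```text
scene0 fit [ 0.63166748 -0.00146634] r 0.02767244913414997 silh@z.028 [ 0.6338663  -0.00421792] top [ 0.63272475 -0.00302616  0.04926947]
side0 fit [ 0.63033983 -0.00258823] r 0.027216685038994805 silh@z.028 [ 0.62994989 -0.00476117] top [ 0.62989093 -0.00422163  0.04941218]
side40 fit [ 0.63072405 -0.00224936] r 0.027622535573020968 silh@z.028 [ 0.62994989 -0.00476117] top [ 0.63086293 -0.00426464  0.04994354]
tri [ 6.30678405e-01 -4.21185850e-04  2.41856002e-02] [ 0.6305664  -0.00109759  0.02360593]
tcp [0.44402177 0.25477607 0.11061185]
0.47 y 0.229 0.281 0.2548 inner 0.235 0.274 ztop L/R 0.13 0.1302
0.48 y 0.226 0.285 0.2553 inner 0.235 0.275 ztop L/R 0.1261 0.1267
0.49 y 0.221 0.29 0.2555 inner 0.228 0.283 ztop L/R 0.1264 0.1264
0.5 y 0.216 0.296 0.256 inner 0.223 0.288 ztop L/R 0.1266 0.1268
0.51 y 0.211 0.3 0.2557 inner 0.218 0.293 ztop L/R 0.1269 0.127
0.52 y 0.21 0.3 0.2548 inner 0.222 0.289 ztop L/R 0.135 0.1353
0.53 y 0.212 0.3 0.256 inner 0.219 0.293 ztop L/R 0.1354 0.1356
0.54 y 0.209 0.302 0.2557 inner 0.215 0.297 ztop L/R 0.1356 0.1358
0.55 y 0.21 0.301 0.2555 inner 0.216 0.296 ztop L/R 0.1359 0.1361
0.56 y 0.213 0.299 0.2559 inner 0.218 0.294 ztop L/R 0.1356 0.1359
0.5660203889462023
```

```bash
python3 -m handwheel '[[[0.15,0.4,0,0],[0.3,0.8,0,0],[0.3,0.94,0,0],[0.3,0.94,0,0],[0.35,0.94,0,0],[0.35,0.94,0,0],[0.35,0.94,0,0],[0.35,0.94,0,0],[0.35,0.94,0,0],[0.3,0.94,0,0],[0.3,0.8,0,0],[0.1,0.6,0,0],[0,0.22,0,0],[0,0,0,0],[0,0,0,0],[0,0,0,0]]]'
cat > c.py <<'E'
from h import *
im,d,K,E,p=grab("wrist"); cv2.imwrite("pics/w5.png",im[:,:,::-1]); P=cloud(d,K,E); z=P[...,2]
H,S,V=cv2.split(cv2.cvtColor(im,cv2.COLOR_RGB2HSV))
t=sense()["tcp_pos"]; print(t)
Q=P[(z>t[2]-.02)&(z<t[2]+.035)&(P[...,0]>t[0]+.03)&(P[...,0]<t[0]+.14)&(S<80)]
for a in np.arange(.08,.125,.01):
    k=abs(Q[:,0]-t[0]-a)<.004; y=Q[k,1]; print(a.round(2),y.min().round(4),y.max().round(4),((y.min()+y.max())/2).round(4),np.percentile(Q[k,2],95).round(4))
m=(H<16)&(S>140)&(z>.015)&(z<.06)&(np.hypot(P[...,0]-.63,P[...,1])<.06); q=P[m]; tp=q[q[:,2]>q[:,2].max()-.006]
b=q[abs(q[:,2]-.03)<.01];A=np.c_[2*b[:,:2],np.ones(len(b))]; s=np.linalg.lstsq(A,(b[:,:2]**2).sum(1),rcond=None)[0]
print("roll top",tp.mean(0),"x",np.percentile(q[:,0],[1,99]),"y",np.percentile(q[:,1],[1,99]),"fit",s[:2],"tongs xmax",Q[:,0].max())
E
python3 c.py
```

```text
t: 21.78
tcp_pos: [0.5334, -0.0023, 0.1113]
tool_rot: [1.0, 0.004, -0.0, -0.0]
force: [-0.0, -0.6, -0.9]
finger_gap: 0.579
gripper_force: 4.0
[ 0.53344521 -0.00236482  0.11133271]
0.08 -0.0424 0.0404 -0.001 0.1362
0.09 -0.0459 0.0444 -0.0008 0.1366
0.1 -0.0475 0.0455 -0.001 0.1368
0.11 -0.045 0.0431 -0.0009 0.1372
0.12 -0.0405 0.039 -0.0008 0.1268
roll top [ 0.62826262 -0.0033922   0.04998934] x [0.60263655 0.6567931 ] y [-0.0279148   0.02678706] fit [ 6.30189356e-01 -2.31089349e-04] tongs xmax 0.6554230583616572
```

View pics/w5.png

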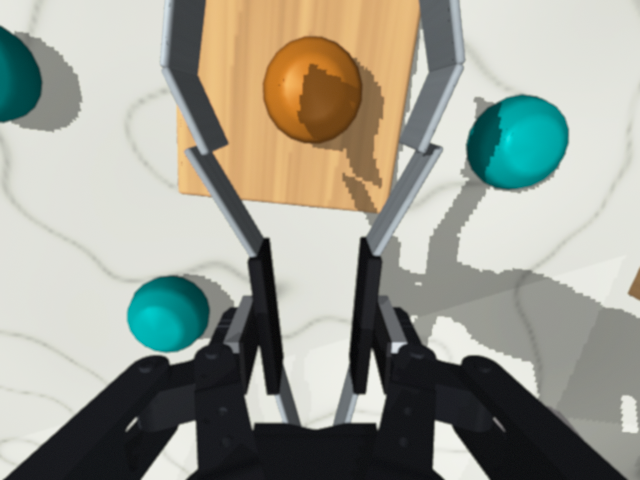

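The roll is at (313,90), centred between the scoops at (190,110) and (435,110). The turquoise rolls and the board edge are clear. I shift 3 mm back and descend.

```bash
python3 -m handwheel '[[[-0.12,0,0.3,0],[0,0,0.6,0],[0,0,0.6,0],[0,0,0.6,0],[0,0,0.6,0],[0,0,0.5,0],[0,0,0.4,0],[0,0,0.2,0],[0,0,0,0],[0,0,0,0]]]'
python3 - <<'E'
from h import *
s=sense();print(s['tcp_pos'],s['force'])
im,d,K,E,p=grab("wrist"); cv2.imwrite("pics/w6.png",cv2.resize(im[:,:,::-1],(480,360)))
E
```

```text
t: 23.08
tcp_pos: [0.531, -0.003, 0.0167]
tool_rot: [1.0, 0.003, 0.0, 0.0]
force: [-0.1, 0.0, -1.9]
finger_gap: 0.574
gripper_force: 4.0
[ 0.53097056 -0.00304224  0.01666797] [-0.13032754  0.00887291 -1.87589325]
```

View pics/w6.png

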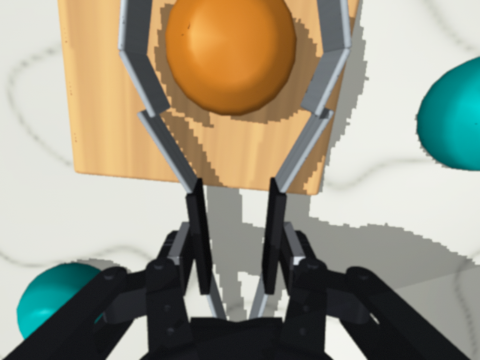

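The roll at (231,45) sits between the scoops at (145,50) and (325,50), with a gap on each side. I close the tongs.

```bash
python3 -m handwheel '[[[0,0,0,0],[0,0,0,0],[0,0,0,0]]]' 40 45
python3 -m handwheel '[[[0,0,0,0],[0,0,0,0],[0,0,0,0],[0,0,0,0],[0,0,0,0]]]' 25 45
python3 -m handwheel '[[[0,0,-0.1,0],[0,0,-0.2,0],[0,0,-0.3,0],[0,0,-0.4,0],[0,0,0,0],[0,0,0,0]]]'
```

```text
t: 23.5
tcp_pos: [0.5308, -0.003, 0.0165]
tool_rot: [1.0, 0.003, 0.0, 0.0]
force: [-0.6, -0.6, -0.9]
finger_gap: 0.472
gripper_force: 4.7
t: 24.12
tcp_pos: [0.531, -0.0031, 0.0171]
tool_rot: [1.0, 0.003, 0.001, 0.0]
force: [-1.0, 0.1, 5.5]
finger_gap: 0.397
gripper_force: 44.2
t: 24.88
tcp_pos: [0.5306, -0.003, 0.0415]
tool_rot: [1.0, 0.003, 0.0, 0.0]
force: [-0.8, 0.2, -2.6]
finger_gap: 0.394
gripper_force: 44.8
```

```bash
python3 -m handwheel '[[[0,0,-0.3,0],[0,0,-0.5,0],[0,0,-0.6,0],[0,0,-0.6,0],[0,0,-0.6,0],[0,0,-0.6,0],[0,0,-0.6,0],[0,0,-0.6,0],[0,0,-0.5,0],[0,0,-0.3,0],[0,0,-0.1,0],[0,0,0,0],[0,0,0,0],[0,0,0,0],[0,0,0,0]]]'
python3 - <<'E'
from h import *
a=grab("scene")[0][120:440,60:500];b,d,K,E,p=grab("side"); im,dw,Kw,Ew,_=grab("wrist"); P=cloud(dw,Kw,Ew)
H,S,V=cv2.split(cv2.cvtColor(im,cv2.COLOR_RGB2HSV)); m=(H<16)&(S>140)&(P[...,2]>.1); print("roll top z",np.nanpercentile(P[m][:,2],98),m.sum())
f=lambda x,w:cv2.resize(x[:,:,::-1],(w,300))
cv2.imwrite("pics/fin.png",np.hstack([f(a,400),f(b,400)])); cv2.imwrite("pics/finw.png",cv2.resize(im[:,:,::-1],(480,360)))
Ps=cloud(d,K,E); hs=cv2.cvtColor(b,cv2.COLOR_RGB2HSV); t=(hs[...,0]>80)&(hs[...,0]<95)&(hs[...,1]>120)
n,l,s,c=cv2.connectedComponentsWithStats(t.astype(np.uint8)); print(c[1:][s[1:,4]>150].round())
E
```

```text
t: 26.75
tcp_pos: [0.5305, -0.003, 0.1735]
tool_rot: [1.0, 0.003, -0.0, -0.0]
force: [-0.4, 1.0, -2.0]
finger_gap: 0.394
gripper_force: 44.9
roll top z 0.2079908924307436 8327
[[285. 277.]
 [351. 354.]]
```

View pics/fin.png

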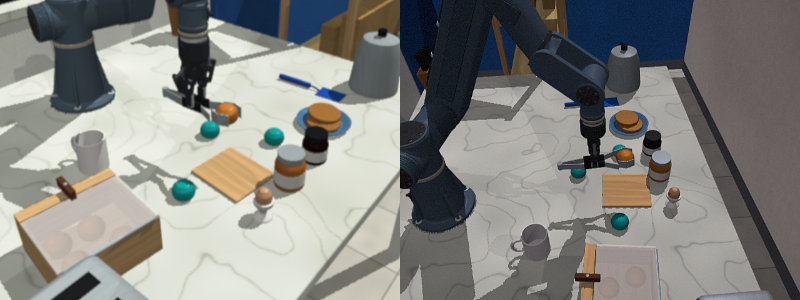

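View pics/finw.png

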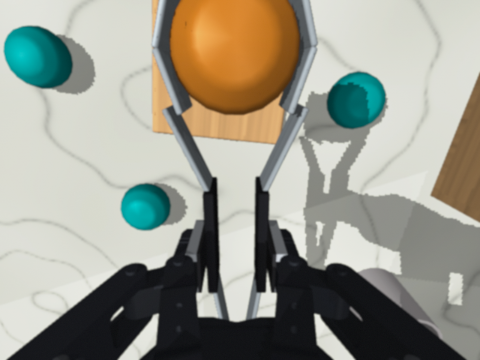

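The roll is held in the scoops (scene tile (228,112), wrist (235,45)) with its underside at about 164 mm. The keeper is still latched (scene tile (66,187)), and the other things are in place.

```bash
python3 -c "
from station import sign_off
print(sign_off())"
```

```text
the job is handed in; nothing more can be done
None
```

The keeper is latched square across the closed lid, and I handed the job in with the roll held steady in the tongs about 16 cm above the counter; the gripper never touched the roll, and nothing else was shifted as far as the last pictures show.

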